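# Set the arched panel on the bench easel

### The arm

A 6-joint arm with a two-finger parallel gripper is mounted at the origin on the work surface. World frame = base frame: x ahead of the robot, y to its left, z up, the work surface at z = 0. Lengths are in m, angles in degrees, forces in N, time in s.
With the tool pointing down it reaches from about 0.25 to 0.725 m from the base axis. Payload 9.7 kg.
Tool frame: the origin (TCP) lies midway between the tips of the shut fingers; the grasp point (between the pads) lies 19 mm behind it; z points along the fingers, y is the line along which they close (so a half turn about z gives the same grasp; the last joint's range is limited). The gripper opens to 85 mm and grips with 20 to 120 N. Pads are 22 mm wide; open, the fingers measure 114 mm over their backs; the gripper's body (76 mm by 85 mm) begins 54 mm behind the grasp point. The pads swing forward as they close: fully open they stand 13 mm farther back than shut.
Start: joints at [63.713, 4.979, 10.078, 95.1, 0, 90], TCP at [0.244, 0.493, 0.231] pointing down, gripper open.
Joint ranges: [-179.16, 179.16], [-48.56, 103.87], [-65.8, 70.77], [-126.05, 130.52], [-82.76, 87.17], [-180, 180]. Speed limits (degrees/s): [127.2, 127.2, 147.25, 180, 180, 180].

### API

Orientations are given as [roll, pitch, yaw] about the fixed x, y, z axes, in that order (R = Rz(yaw) Ry(pitch) Rx(roll)).
In Python, from workcell import readout, imaging, bot, spotter gives the robot as it stands.
- The arm moves only by the shell command python3 -m jog 'ROWS' [FORCE]. ROWS is JSON, a list of rows, each an object with "rotation": the turn, a rotation vector about the world's x, y, z in degrees, a list of three; "translation": the shift along the world's x, y, z in mm, a list of three; "grip": the finger opening in mm, from 0 to 85.4. In form: [{"rotation": [wx, wy, wz], "translation": [dx, dy, dz], "grip": grip}, ...]. A call has 1 to 20 rows; each row is the pose to reach, as a shift and turn from the pose commanded when the call began; what a row does not reach only later rows make up. A row lasts 1/10 s, in which the tool goes at most 50 mm and 8.59 degrees, less where a joint would pass 70% of its speed; a pose out of reach is approached as far as the arm can. A call with a gripper value outside its range is refused whole. The fingers move at their own pace and stop on an object; FORCE is the grip in N (left out, the last holds). Time passes only in rows, so rows that repeat a pose let the fingers close. It gives the time, the measured TCP pose, the force, the opening and the grip force at its end, in the units of the state.
- readout.get_obs(): the state, without advancing time (a new reading comes with each control period).
- imaging.camera(name): name is "side" or "top"; returns (picture, depth): 480x640x3 uint8, red, green, blue; 480x640 float32, m along the optical axis (not along the pixel's ray), 0 where there is no reading.
- imaging.camera_info(name): a dict with "vertical_fov" (degrees; the focal length in pixels is half the picture's height over the tangent of half this angle, whatever the lens; pixels are square), "cx", "cy" (the principal point, pixels), "k1" (the pictures are not rectified: a ray, as slopes to the right and down, at radius r is drawn at 1 + k1 r^2 times it, then the intrinsics apply), "extrinsics" (4x4, takes a point from camera to world coordinates). Camera axes: x right, y down, z forward; pixel columns grow to the right and rows downward; lengths in m; the calibration is good to about 2 mm. A picture is of the moment at which its call begins. camera_info takes no time and is no camera call.
- bot.job_done(): hands the job in; it is judged then, once.
Trained networks look in the newest picture that a camera, given by its name, has taken for a name from the list of things; names that differ only in an ending like _2 or _b are one class to them, and where a whole thing is asked for, a point or a joint stands for the part that bears it (a point fixed in the world has none). Each returns a list of dicts, best first, with "confidence" (0 to 1); they miss things now and then, are a little off and sometimes report something else, mostly with a low value. They report only what shows in the picture. A call takes as long as a camera call. They do not tell look-alikes from the thing itself.
- spotter.spot_in(camera, target): "box" ([centre column, centre row, width, height] in pixels, round what is visible of it).
- spotter.mark_of(camera, target): "uv" ([column, row] in pixels: a listed point, or the origin of a listed thing).
The state is a dict: "time": time; "q": joint angles; "qd": joint speeds; "joint_efforts": joint torques, N m; "ee_pos": TCP position; "tcp_rot": TCP orientation; "wrist_force": force on the tool from outside, world axes, zero at the start; "torque": the same for the moment, N m; "opening": finger opening in m; "grasp_force": force on a finger pad.
Only numpy, scipy, OpenCV 4.12 (cv2) and the standard library are available. Lean on these libraries where they do the work, as an engineer would, in place of code of your own. Each camera call takes 0.05 s, during which the arm holds its last target. There are 200 camera calls.

### The job

Take the arched plywood panel out of the rack and set it gently on the bench easel, arch up, centred and square, its foot on the base board and its back leaning on the crossbar at about 20 to 25 degrees from upright. Do not let go until foot and back are both resting, so that it does not drop or fall back. Once it leans there by itself, slide the easel's stop up its track until it just bears against the panel's foot, and leave the other panels, the cup, the glue, the spring clamp and the wooden offcut where they are.

Things in the scene. Friction and masses are not known exactly. Their poses are not given: they have to be found in the camera images.
- panel: The arched plywood panel: flat slab 12 mm thick (own x), 120 mm wide (own y), 220 mm tall (own z), its upper end a half round of 60 mm radius, the tallest of the three panels in the rack; about 0.2 to 0.3 kg, front and back alike. Origin: centre of its flat underside. It stands upright between the dowels of the rack with about 3.6 mm of play.
- panel_top (a point): Top of the panel's arch, 220 mm above its origin along own z.
- rack: Wooden dowel rack, fixed: base board 240 (own x) x 120 x 18 mm, three places 78 mm apart along own x, each between four 10 mm dowels that reach 73 mm above the bench (55 mm above the board the panels stand on). Panels stand square across own x. Origin: centre of the underside.
- easel: Bench easel, fixed: wooden base board 300 (own x) x 190 (own y) x 18 mm with a T-track let in along own x; two posts 24 x 20 mm at x = 90, y = +-85 mm (inner faces 150 mm apart), 175 mm high, carry the crossbar. Own +x points to the easel's back, away from the sliding stop. Origin: centre of the underside, on the bench.
- bar_lowest (a point): Where the middle of the crossbar's axis would be at its lowest setting, 105 mm above the bench, x = 66 mm on the easel. The crossbar is a round wooden bar, 20 mm diameter, 204 mm long along the easel's y; it is clamped straight above this point by 0 to 55 mm, differently each day. Its height is not reported: find it by touch or by eye.
- stop (a joint): Sliding foot stop in the easel's track: its position in m, growing as it slides towards the back of the easel (easel +x), 0 at the front end, 0.125 at the back end. Its face lies at easel x = -0.08 + this value. It stays where it is left and takes about 3 N to slide.
- stop_face (a point): Centre of the stop's flat upright face that bears on the panel's foot, 5 mm above the base board; axes as the easel's (+x out of the face, towards the panel). The face belongs to a wooden ledge 110 mm wide, 16 mm deep, reaching 25 mm above the base board.
- stop_grip (a point): Top centre of the stop's black upright grip, 55 mm in front of the face: 22 mm wide across the track (easel y), 34 mm along it, 50 mm tall (its top 81 mm above the bench), on a 36 mm wide aluminium carriage.
- panel_square: Plain square-topped plywood panel in the rack, 12 x 120 x 100 mm tall. Origin: underside centre. Not to be disturbed.
- panel_notched: Plywood panel with a notch in its top, in the rack, 12 x 120 x 105 mm tall. Origin: underside centre. Not to be disturbed.
- cup: Clear plastic cup, 70 mm across, 85 mm tall. Bystander.
- glue: White glue bottle with a red cap, 54 mm across, 160 mm tall. Bystander.
- spring_clamp: Black spring clamp lying flat, about 150 x 70 x 28 mm. Bystander.
- offcut: Wooden offcut, 130 x 60 x 35 mm. Bystander.
Not all that is in view belongs to the job. What is shaped like the panel but red or turquoise is not meant.

How it is judged:
By the outcome, as a careful person would: the job done as asked, in the order asked, and still so for the second after the job is handed in, with the robot touching nothing.
It also fails if it takes over 67 s, if anything falls off the work surface, if the arm or the gripper's body presses on something with over 40 N, if the wrist force passes 120 N, or if a joint passes its speed limit or range.

## Working session

There is one attempt and no reset: what is moved stays moved. The work goes in short steps, Python scripts to look and compute and a shell command to move; the robot and the scene stay as the last step left them, time stands still between calls to the robot, and variables do not carry over. Pictures are saved under pics/ and viewed, at most 10 in all, crops included, and the job is handed in when it is done.

```bash
mkdir -p pics; cat > h.py <<'E'
import numpy as np, cv2
from workcell import readout, imaging, bot, spotter
def K(n):
    i=imaging.camera_info(n); f=240/np.tan(np.radians(i["vertical_fov"]/2)); return i,f
def ray(n,uv):
    i,f=K(n); d=np.array([(uv[0]-i["cx"])/f,(uv[1]-i["cy"])/f]); s=d.copy()
    for _ in range(20): s=d/(1+i["k1"]*(s@s))
    E=np.array(i["extrinsics"]); return E[:3,3],E[:3,:3]@np.array([s[0],s[1],1.])
def at_z(n,uv,z):
    o,d=ray(n,uv); return o+d*(z-o[2])/d[2]
def at_depth(n,uv,dep):
    o,d=ray(n,uv); return o+d*dep
def cloud(n,D):
    i,f=K(n); v,u=np.mgrid[0:480,0:640]; d=np.stack([(u-i["cx"])/f,(v-i["cy"])/f],-1); s=d.copy()
    for _ in range(20): s=d/(1+i["k1"]*(s**2).sum(-1,keepdims=True))
    E=np.array(i["extrinsics"]); return np.concatenate([s,np.ones((480,640,1))],-1)*D[...,None]@E[:3,:3].T+E[:3,3]
E
python3 - <<'E'
from h import *
for n in("top","side"):
    im,D=imaging.camera(n); cv2.imwrite(f"pics/{n}0.png",im[...,::-1]); np.savez(f"{n}0.npz",im=im,D=D)
    print(n,imaging.camera_info(n))
    for t in("panel","panel_top","rack","easel","stop_face","stop_grip","panel_square","panel_notched","bar_lowest","glue","cup"):
        r=spotter.mark_of(n,t); print(t,[(np.round(x["uv"]).tolist(),round(x["confidence"],2),np.round(at_depth(n,x["uv"],D[int(x["uv"][1]),int(x["uv"][0])]),3).tolist()) for x in r[:3] if 0<=x["uv"][1]<480 and 0<=x["uv"][0]<640])
print(readout.get_obs())
E
```

```text
top {'vertical_fov': 51.91822445179728, 'cx': 327.508475920936, 'cy': 238.13723778928133, 'k1': -0.07879788186713407, 'extrinsics': array([[-0.00728523, -0.98390064,  0.17856782,  0.36468007],
       [-0.99996583,  0.00786577,  0.00254333,  0.02534075],
       [-0.00390695, -0.17854319, -0.98392432,  1.24619607],
       [ 0.        ,  0.        ,  0.        ,  1.        ]])}
panel [([263.0, 285.0], 0.91, [0.465, 0.182, 0.084]), ([250.0, 349.0], 0.85, [0.314, 0.215, 0.047]), ([400.0, 345.0], 0.76, [0.322, -0.137, 0.095])]
panel_top [([411.0, 345.0], 0.96, [0.327, -0.144, 0.2]), ([242.0, 188.0], 0.78, [0.664, 0.213, 0.219]), ([232.0, 357.0], 0.65, [0.294, 0.267, -0.001])]
rack [([233.0, 276.0], 0.68, [0.488, 0.259, 0.058])]
easel [([437.0, 249.0], 0.75, [0.558, -0.247, 0.019])]
stop_face [([408.0, 253.0], 0.9, [0.543, -0.171, 0.043])]
stop_grip [([393.0, 249.0], 0.95, [0.548, -0.13, 0.077])]
panel_square [([234.0, 274.0], 0.59, [0.494, 0.257, 0.052])]
panel_notched [([201.0, 273.0], 0.96, [0.496, 0.337, 0.058])]
bar_lowest [([476.0, 242.0], 0.96, [0.556, -0.315, 0.132]), ([201.0, 272.0
[... 1250 characters left out ...]
], 0.22, [0.786, -0.09, 0.023])]
{'time': 1.2, 'q': array([ 6.37116794e+01,  4.97829767e+00,  1.00780239e+01,  9.50974985e+01,
       -1.96486529e-03,  9.00016336e+01]), 'qd': array([-0.03850229,  0.03488401, -0.03928254, -0.04443591,  0.03549715,
        0.03036154]), 'joint_efforts': array([-3.61110806e-04, -5.20095420e+01,  4.64866018e+01,  1.56574857e-03,
       -1.02222582e-04,  1.03548274e-06]), 'ee_pos': array([0.2436017 , 0.49312158, 0.23128822]), 'tcp_rot': array([1.79997772e+02, 1.96480177e-03, 1.53710046e+02]), 'wrist_force': array([ 0.74331286,  0.10168432, -0.83081127]), 'torque': array([-0.01942657, -0.05621591,  0.0459315 ]), 'grasp_force': 0.0, 'opening': 0.08554389628208121}
```

View pics/top0.png

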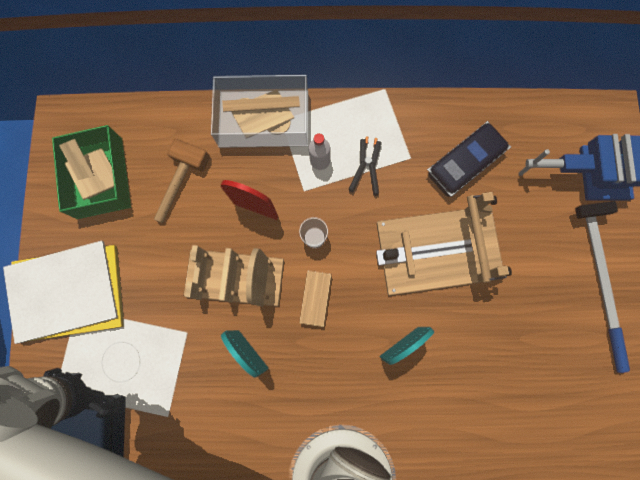

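View pics/side0.png

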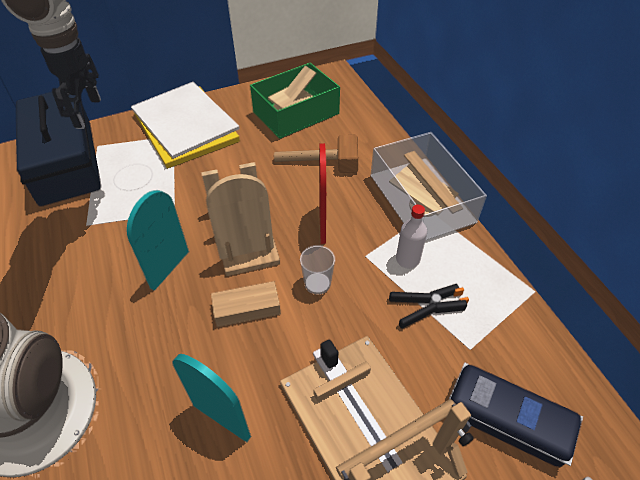

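Candidates for the arched panel in the top view: wood-coloured in the rack at (260,277), red at (250,198), turquoise at (243,353) and (407,345). Only the one at (260,277) is plywood and standing in the rack, beside the lower notched and square panels. I'll enlarge it to confirm and measure the geometry in the same step.

```bash
cat > m.py <<'E'
from h import *
out=[]
for n,(a,b,c,d) in {"top":(170,230,120,90),"side":(185,150,120,140)}.items():
    z=np.load(f"{n}0.npz"); im,D=z["im"],z["D"]; out.append(cv2.resize(im[b:b+d,a:a+c,::-1],None,fx=400/c,fy=400/c,interpolation=cv2.INTER_CUBIC))
    P=cloud(n,D); ok=D>0; x,y,zz=P[...,0],P[...,1],P[...,2]
    def fit(nm,m,h=True):
        p=P[m&ok]; 
        if len(p)<10: print(n,nm,len(p)); return
        r=cv2.minAreaRect((p[:,:2]*1000).astype(np.float32)); e=np.linalg.svd((p-p.mean(0)),full_matrices=False)[2]
        print(n,nm,len(p),"rect",np.round(r[0],1),np.round(r[1],1),round(r[2],2),"z",np.round(np.percentile(zz[m&ok],[1,50,99]),4),"mean",np.round(p.mean(0),4),"ax",np.round(e[0],3),"norm",np.round(e[2],3))
    R=(x>.40)&(x<.60)&(y>.12)&(y<.23)
    hi=np.dot(im.astype(float),[1,0,-1])>15
    fit("panel",R&(zz>.13)&(x<.60)&hi)
    fit("paneltop",R&(zz>.225)&hi)
    fit("rack",(x>.38)&(x<.6)&(y>.1)&(y<.40)&(abs(zz-.018)<.004)&hi)
    for lo,hi_ in((.29,.38),(.215,.29)): fit("small",(x>.38)&(x<.6)&(y>lo)&(y<hi_)&(zz>.1)&hi)
    E=(x>.42)&(x<.70)&(y>-.42)&(y<-.08)
    fit("board",E&(abs(zz-.018)<.004)); fit("bar",E&(zz>.1)&(x>.49)&(x<.62)); fit("posts",E&(zz>.17)); 
    fit("grip",E&(zz>.065)&(y>-.17)); fit("ledge",E&(zz>.039)&(zz<.047)&(y>-.24)&(y<-.15))
h=max(o.shape[0] for o in out); cv2.imwrite("pics/crop1.png",np.hstack([cv2.copyMakeBorder(o,0,h-o.shape[0],0,0,0) for o in out]))
E
python3 m.py
```

```text
top panel 681 rect [477.5 188.9] [ 12.7 118.6] 83.61 z [0.1326 0.2093 0.2404] mean [0.4745 0.1863 0.2011] ax [-0.499  0.005 -0.867] norm [ 0.12   0.991 -0.063]
top paneltop 225 rect [476.7 189. ] [12.4 77.9] 83.68 z [0.2252 0.2349 0.2413] mean [0.4767 0.1887 0.2339] ax [-0.993  0.115  0.01 ] norm [-0.112 -0.979  0.171]
top rack 1857 rect [488.7 266.1] [240.6 122.2] 83.92 z [0.0145 0.0185 0.0219] mean [0.4885 0.2569 0.0184] ax [-0.12  -0.993 -0.001] norm [-0.001  0.001 -1.   ]
top small 247 rect [494.8 343.3] [ 14.8 118.8] 82.49 z [0.1009 0.1226 0.1281] mean [0.4931 0.3417 0.1198] ax [-0.993  0.119 -0.   ] norm [ 0.111  0.926 -0.36 ]
top small 340 rect [487.9 266.8] [ 13.6 117.2] 83.06 z [0.1014 0.1179 0.1244] mean [0.4887 0.2654 0.1165] ax [-0.994  0.105  0.003] norm [ 0.088  0.849 -0.52 ]
top board 6151 rect [ 577.7 -253.8] [232.2 300.1] 7.72 z [0.0143 0.0185 0.0218] mean [ 0.5553 -0.2496  0.0184] ax [-0.186  0.983 -0.001] norm [0.    0.001 1.   ]
top bar 542 rect [ 554.7 -347.9] [137.8  68.4] 7.74 z [0.124  0.1352 0.1761] mean [ 0.5491 -0.3254  0.1363] ax [-0.967 -0.241  0.08 ] nor
[... 1295 characters left out ...]
  0.883 -0.001] norm [-0.001  0.     1.   ]
side bar 1201 rect [ 551.  -324.9] [141.4  43.3] 18.14 z [0.1268 0.1349 0.1741] mean [ 0.5547 -0.3252  0.135 ] ax [-0.989 -0.141  0.037] norm [-0.042  0.515  0.856]
side posts 478 rect [ 566.2 -345.8] [189.5  24. ] 7.47 z [0.1707 0.1751 0.178 ] mean [ 0.5657 -0.3458  0.175 ] ax [-0.993 -0.12   0.001] norm [-0.002  0.008 -1.   ]
side grip 254 rect [ 536.8 -125. ] [22.  33.1] 7.77 z [0.0659 0.0801 0.084 ] mean [ 0.5357 -0.1273  0.0783] ax [-0.178  0.973  0.148] norm [-0.361 -0.205  0.91 ]
side ledge 557 rect [ 543.5 -170.7] [109.9  17.4] 7.36 z [0.0393 0.0437 0.0467] mean [ 0.5419 -0.1717  0.0436] ax [-0.992 -0.129 -0.005] norm [-0.    -0.034  0.999]
```

View pics/crop1.png

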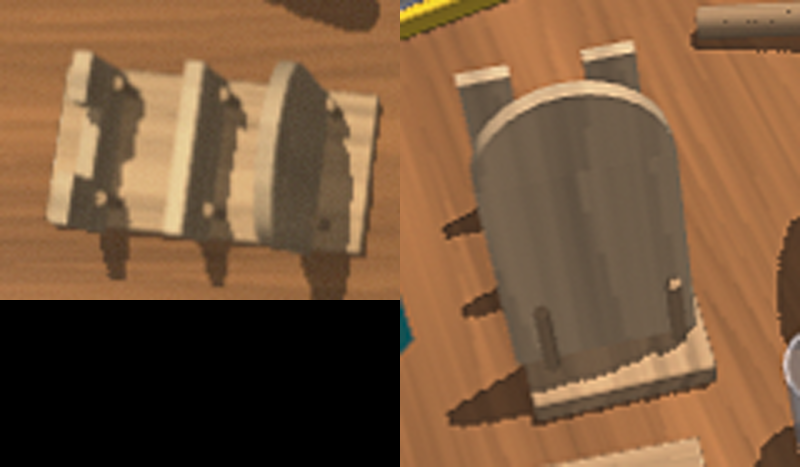

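The crop confirms it: the arched plywood panel stands in the rack's end place, nearest the easel, with its top at about z = 0.238 as it must be. I'll move above it and work out the bar height from the saved clouds.

```bash
python3 -m jog '[{"rotation":[0,0,0],"translation":[0,0,45],"grip":85},{"rotation":[0,0,0],"translation":[0,0,90],"grip":85},{"rotation":[0,0,8],"translation":[70,-90,90],"grip":85},{"rotation":[0,0,19.9],"translation":[233,-304,90],"grip":85},{"rotation":[0,0,19.9],"translation":[233,-304,90],"grip":85},{"rotation":[0,0,19.9],"translation":[233,-304,90],"grip":85},{"rotation":[0,0,19.9],"translation":[233,-304,90],"grip":85},{"rotation":[0,0,19.9],"translation":[233,-304,90],"grip":85},{"rotation":[0,0,19.9],"translation":[233,-304,90],"grip":85},{"rotation":[0,0,19.9],"translation":[233,-304,90],"grip":85},{"rotation":[0,0,19.9],"translation":[233,-304,90],"grip":85},{"rotation":[0,0,19.9],"translation":[233,-304,90],"grip":85},{"rotation":[0,0,19.9],"translation":[233,-304,90],"grip":85}]' 30
python3 - <<'E'
from h import *
ex=np.array([.130,-.9915]); ey=np.array([.9915,.130]); o=np.array([.5555,-.2562])
for n in("top","side"):
    D=np.load(f"{n}0.npz")["D"]; P=cloud(n,D); l=P[...,:2]-o; X,Y,Z=l@ex,l@ey,P[...,2]
    m=(D>0)&(abs(Y)<.07)&(abs(X-.066)<.02)&(Z>.09)&(Z<.19); x,z=X[m],Z[m]
    A=np.c_[2*x,2*z,np.ones(len(x))]; print(n,m.sum(),"zmax",np.percentile(z,[50,95,99]),"x",np.percentile(x,[2,98]))
    from scipy.optimize import least_squares
    print(least_squares(lambda c:np.hypot(x-c[0],z-c[1])-.01,[.066,.125],loss="soft_l1",f_scale=.002).x)
print(readout.get_obs()["q"])
E
```

```text
time: 2.5
ee_pos: [0.4762, 0.1897, 0.3214]
tcp_rot: [180.0, -0.0, 173.6]
wrist_force: [1.0, 0.5, -0.8]
opening: 0.0851
grasp_force: 0.0
top 533 zmax [0.13486603 0.13923398 0.14064644] x [0.05716622 0.07651754]
[0.06752415 0.12710178]
side 1272 zmax [0.13490388 0.13788511 0.13897604] x [0.05785083 0.07633611]
[0.06634523 0.12661123]
[2.17181098e+01 2.92549267e+00 1.81622910e+01 1.05230435e+02
 1.36378305e-02 2.80713140e+01]
```

```bash
python3 -m jog '[{"rotation":[0,0,0],"translation":[0,-0.8,-45],"grip":85},{"rotation":[0,0,0],"translation":[0,-0.8,-90],"grip":85},{"rotation":[0,0,0],"translation":[0,-0.8,-120],"grip":85},{"rotation":[0,0,0],"translation":[0,-0.8,-137],"grip":85},{"rotation":[0,0,0],"translation":[0,-0.8,-137],"grip":85},{"rotation":[0,0,0],"translation":[0,-0.8,-137],"grip":85}]'
python3 - <<'E'
from h import *
im,D=imaging.camera("side"); cv2.imwrite("pics/s1.png",cv2.resize(im[100:320,130:430,::-1],None,fx=2.5,fy=2.5))
print(readout.get_obs()["wrist_force"])
E
```

```text
time: 3.1
ee_pos: [0.4761, 0.1892, 0.1852]
tcp_rot: [180.0, 0.0, 173.7]
wrist_force: [0.3, -0.0, 1.8]
opening: 0.0851
grasp_force: 0.0
[-0.37549078  0.75341502  0.08834605]
```

View pics/s1.png

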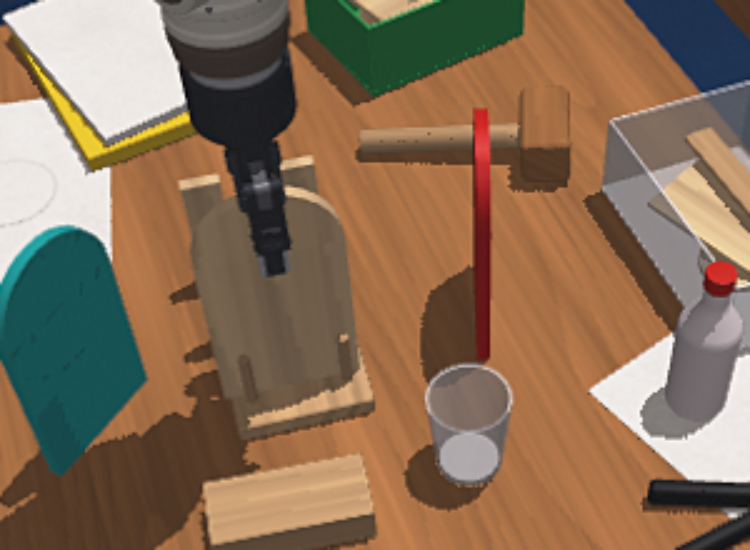

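The fingers straddle the arch near its centre, with one finger at (270,255) in front of the panel. Next I close them.

```bash
python3 -m jog '[{"rotation":[0,0,0],"translation":[0,0,0],"grip":5},{"rotation":[0,0,0],"translation":[0,0,0],"grip":5},{"rotation":[0,0,0],"translation":[0,0,0],"grip":5},{"rotation":[0,0,0],"translation":[0,0,0],"grip":5},{"rotation":[0,0,0],"translation":[0,0,0],"grip":5},{"rotation":[0,0,0],"translation":[0,0,0],"grip":5},{"rotation":[0,0,0],"translation":[0,0,0],"grip":5},{"rotation":[0,0,0],"translation":[0,0,0],"grip":5},{"rotation":[0,0,0],"translation":[0,0,0],"grip":5},{"rotation":[0,0,0],"translation":[0,0,0],"grip":5},{"rotation":[0,0,0],"translation":[0,0,0],"grip":5},{"rotation":[0,0,0],"translation":[0,0,0],"grip":5}]' 60
```

```text
time: 4.35
ee_pos: [0.4767, 0.1883, 0.1845]
tcp_rot: [180.0, 0.0, 173.6]
wrist_force: [1.1, 0.3, 4.2]
opening: 0.0113
grasp_force: 59.3
```

```bash
python3 -m jog '[{"rotation":[0,0,0],"translation":[0,0,5],"grip":5},{"rotation":[0,0,0],"translation":[0,0,15],"grip":5},{"rotation":[0,0,0],"translation":[0,0,30],"grip":5},{"rotation":[0,0,0],"translation":[0,0,45],"grip":5},{"rotation":[0,0,0],"translation":[0,0,60],"grip":5},{"rotation":[0,0,0],"translation":[0,0,80],"grip":5},{"rotation":[0,0,0],"translation":[0,0,105],"grip":5},{"rotation":[0,0,0],"translation":[0,0,125],"grip":5},{"rotation":[0,0,0],"translation":[0,0,130],"grip":5},{"rotation":[0,0,0],"translation":[0,0,130],"grip":5}]'
python3 - <<'E'
from h import *
for n in("side","top"):
    im,D=imaging.camera(n); P=cloud(n,D); np.savez(f"{n}1.npz",im=im,D=D)
    m=(D>0)&(abs(P[...,0]-.4767)<.075)&(abs(P[...,1]-.186)<.014)&(P[...,2]>.13)&(P[...,2]<.375)&((im.astype(int)@[1,0,-1])>12)
    p=P[m]; e=np.linalg.svd(p-p.mean(0),full_matrices=False)[2]
    r=cv2.minAreaRect((p[:,:2]*1000).astype(np.float32)); print(n,len(p),r,"z",np.percentile(p[:,2],[.5,99.5]),"norm",e[2])
    q=p[(p[:,2]<.26)]; w=q[:,:2]@np.array([.9938,-.111]); print("w range",np.percentile(w,[1,99])," tcp w",np.array([.4767,.1883])@np.array([.9938,-.111]))
    if n=="side": cv2.imwrite("pics/s2.png",im[...,::-1])
E
```

```text
time: 5.35
ee_pos: [0.4768, 0.1884, 0.3147]
tcp_rot: [180.0, 0.0, 173.6]
wrist_force: [-0.3, -0.4, -3.6]
opening: 0.0111
grasp_force: 58.5
side 5453 ((475.5998229980469, 185.93667602539062), (19.762868881225586, 120.38152313232422), 84.32386016845703) z [0.1492456  0.36371434] norm [ 0.11106859  0.99379042 -0.006661  ]
w range [0.39408667 0.51077346]  tcp w 0.45284316
top 260 ((489.74981689453125, 180.8784637451172), (8.870689392089844, 91.41403198242188), 88.68046569824219) z [0.14704637 0.34359599] norm [ 0.11341877  0.99352741 -0.00628267]
w range [0.42295653 0.51196649]  tcp w 0.45284316
```

View pics/s2.png

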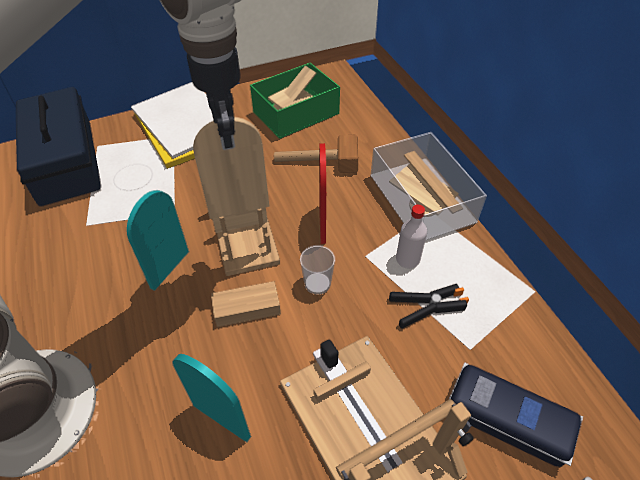

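Held, upright, centred in the grip. Its foot is at z about 0.148, so the TCP is 167 mm up the panel. Now I carry it over the easel, turning it 13.9° about z.

```bash
python3 -m jog '[{"rotation":[0,0,0.3],"translation":[2,-10,0],"grip":5},{"rotation":[0,0,1],"translation":[6,-35,0],"grip":5},{"rotation":[0,0,2],"translation":[13,-70,0],"grip":5},{"rotation":[0,0,3.5],"translation":[20,-110,0],"grip":5},{"rotation":[0,0,5],"translation":[27,-150,0],"grip":5},{"rotation":[0,0,6.5],"translation":[34,-190,0],"grip":5},{"rotation":[0,0,8],"translation":[41,-230,0],"grip":5},{"rotation":[0,0,9.5],"translation":[48,-270,0],"grip":5},{"rotation":[0,0,11],"translation":[55,-310,0],"grip":5},{"rotation":[0,0,12],"translation":[62,-350,0],"grip":5},{"rotation":[0,0,13],"translation":[69,-390,0],"grip":5},{"rotation":[0,0,13.6],"translation":[74,-422,0],"grip":5},{"rotation":[0,0,13.9],"translation":[77.5,-440,0],"grip":5},{"rotation":[0,0,13.9],"translation":[78.4,-444.6,0],"grip":5},{"rotation":[0,0,13.9],"translation":[78.4,-444.6,0],"grip":5},{"rotation":[0,0,13.9],"translation":[78.4,-444.6,0],"grip":5}]'; python3 -c "
from h import *
print(readout.get_obs()['q'])"
```

```text
time: 7.05
ee_pos: [0.5547, -0.2557, 0.3141]
tcp_rot: [180.0, -0.0, -172.5]
wrist_force: [0.7, -1.2, -2.5]
opening: 0.0116
grasp_force: 58.9
[-2.47545986e+01  1.71513965e+01  3.36580012e+01  1.06542562e+02
  1.18487950e-02 -3.22854779e+01]
```

```bash
python3 -m jog '[{"rotation":[3,0.4,0],"translation":[1,-8,-8],"grip":5},{"rotation":[6,0.79,0],"translation":[2,-17,-22],"grip":5},{"rotation":[9,1.18,0],"translation":[3.4,-25,-36],"grip":5},{"rotation":[12,1.57,0],"translation":[4.6,-34,-50],"grip":5},{"rotation":[15,1.97,0],"translation":[5.8,-42,-64],"grip":5},{"rotation":[18,2.36,0],"translation":[6.9,-51,-78],"grip":5},{"rotation":[21,2.75,0],"translation":[7.9,-59,-92],"grip":5},{"rotation":[22.3,2.92,0],"translation":[8.3,-62.2,-100.7],"grip":5},{"rotation":[22.3,2.92,0],"translation":[8.3,-62.2,-100.7],"grip":5},{"rotation":[22.3,2.92,0],"translation":[8.3,-62.2,-100.7],"grip":5}]'
cat > chk.py <<'E'
from h import *
import sys
ex=np.array([.130,-.9915]); ey=np.array([.9915,.130]); o=np.array([.5555,-.2562])
s=readout.get_obs(); t=np.array(s["ee_pos"]); l=t[:2]-o; print("tcp easel",l@ex*1e3,l@ey*1e3,t[2]*1e3,"F",s["wrist_force"],s["time"])
for n in("side","top"):
    im,D=imaging.camera(n); P=cloud(n,D); cv2.imwrite(f"pics/{n}_{sys.argv[1]}.png",im[...,::-1])
    L=P[...,:2]-o; X,Y,Z=L@ex,L@ey,P[...,2]; c=im.astype(int)@[1,0,-1]
    lo=float(sys.argv[2]); th=np.radians(22.5)
    # distance from nominal mid-plane through O=(lo,20.3)
    d=(X-lo/1e3)*np.cos(th)-(Z-.0203)*np.sin(th); h=(X-lo/1e3)*np.sin(th)+(Z-.0203)*np.cos(th)
    m=(D>0)&(abs(d)<.016)&(abs(Y)<.075)&(h>.03)&(h<.26)&(c>10)
    p=np.c_[X[m],Y[m],Z[m]]
    if len(p)<50: print(n,len(p)); continue
    for _ in range(4):
        e=np.linalg.svd(p-p.mean(0),full_matrices=False)[2][2]; e*=np.sign(e[0]); r=(p-p.mean(0))@e; p=p[abs(r)<max(.003,2*r.std())]
    print(n,len(p),"tilt",np.degrees(np.arctan2(-e[2],e[0])),"yaw",np.degrees(np.arctan2(e[1],e[0])),"Y",np.percentile(p[:,1],[1,99])*1e3,"Z",np.percentile(p[:,2],[1,99])*1e3,"offset",((p.mean(0)-[lo/1e3,0,.0203])@e)*1e3)
E
python3 chk.py a 0
```

```text
time: 8.05
ee_pos: [0.5635, -0.3178, 0.2143]
tcp_rot: [157.6, 0.0, -172.5]
wrist_force: [-0.8, 0.5, -1.8]
opening: 0.0116
grasp_force: 59.0
tcp easel 62.10223101511958 -0.12137342936604303 214.32856687484605 F [-0.75759101  0.51185226 -1.80640295] 8.05
side 481 tilt 9.263043399877471 yaw -2.21377190753444 Y [-73.34514688  16.36182544] Z [129.44776464 262.54164502] offset 43.51814974475915
top 98 tilt 9.4885905037093 yaw 0.13337547627036142 Y [-74.41659016  74.46444506] Z [124.66278162 262.35701184] offset 41.55930138175935
```

```bash
python3 -m jog '[{"rotation":[0,0,0],"translation":[0,0,-10],"grip":5},{"rotation":[0,0,0],"translation":[0,0,-20],"grip":5},{"rotation":[0,0,0],"translation":[0,0,-28],"grip":5},{"rotation":[0,0,0],"translation":[0,0,-33],"grip":5},{"rotation":[0,0,0],"translation":[0,0,-36],"grip":5},{"rotation":[0,0,0],"translation":[0,0,-36],"grip":5},{"rotation":[0,0,0],"translation":[0,0,-36],"grip":5}]'
python3 chk.py b -2
```

```text
time: 8.85
ee_pos: [0.5633, -0.3185, 0.1779]
tcp_rot: [157.5, 0.0, -172.5]
wrist_force: [0.2, 0.3, -2.8]
opening: 0.0106
grasp_force: 58.9
tcp easel 62.7833706679127 -0.3705489223529352 177.85184792589888 F [ 0.21700108  0.30679359 -2.81393205] 8.85
side 1198 tilt 23.52201711744788 yaw 2.1059164553484386 Y [-61.14206648  33.0026084 ] Z [ 52.54127286 227.67855053] offset -9.040703637721471
top 2337 tilt 23.06677736363499 yaw 0.24483400179761297 Y [-57.1970027   58.71637977] Z [ 52.90910768 224.1408613 ] offset -7.4349670556171
```

View pics/side_b.png

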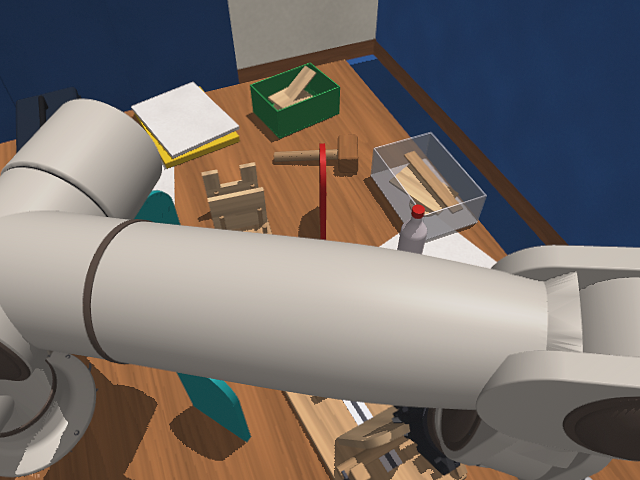

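The side view is mostly hidden by the arm. The top camera gives a tilt of about 23°, yaw 0.2°, and 0.8 mm off centre. I'll lower slowly until the foot touches.

```bash
python3 -m jog '[{"rotation":[0,0,0],"translation":[0,0,-1],"grip":5},{"rotation":[0,0,0],"translation":[0,0,-2],"grip":5},{"rotation":[0,0,0],"translation":[0,0,-2],"grip":5},{"rotation":[0,0,0],"translation":[0,0,-2],"grip":5}]'; python3 -m jog '[{"rotation":[0,0,0],"translation":[0,0,-1],"grip":5},{"rotation":[0,0,0],"translation":[0,0,-1],"grip":5},{"rotation":[0,0,0],"translation":[0,0,-1],"grip":5}]'
```

```text
time: 9.35
ee_pos: [0.5633, -0.3185, 0.1756]
tcp_rot: [157.5, 0.0, -172.5]
wrist_force: [-0.1, 0.1, -3.1]
opening: 0.0116
grasp_force: 58.9
time: 9.65
ee_pos: [0.5633, -0.3185, 0.1745]
tcp_rot: [157.5, 0.0, -172.5]
wrist_force: [-0.4, 0.5, -3.7]
opening: 0.0114
grasp_force: 58.9
```

```bash
for i in 1 2; do python3 -m jog '[{"rotation":[0,0,0],"translation":[0,0,-0.5],"grip":5},{"rotation":[0,0,0],"translation":[0,0,-0.5],"grip":5},{"rotation":[0,0,0],"translation":[0,0,-0.5],"grip":5}]' | sed -n '2p;4p'; done
```

```text
ee_pos: [0.5633, -0.3185, 0.1742]
wrist_force: [0.3, -0.6, -2.7]
ee_pos: [0.5633, -0.3186, 0.174]
wrist_force: [0.2, -1.0, 2.2]
```

Foot contact (Fz rose by 5 N), at the expected height. Next I ease it back towards the bar.

```bash
python3 -m jog '[{"rotation":[0,0,0],"translation":[0.13,-1,0.3],"grip":5},{"rotation":[0,0,0],"translation":[0.26,-2,0.3],"grip":5},{"rotation":[0,0,0],"translation":[0.4,-3,0.3],"grip":5},{"rotation":[0,0,0],"translation":[0.4,-3,0.3],"grip":5}]' | sed -n '2p;4p'; for i in 1 2; do python3 -m jog '[{"rotation":[0,0,0],"translation":[0.13,-1,0],"grip":5},{"rotation":[0,0,0],"translation":[0.13,-1,0],"grip":5},{"rotation":[0,0,0],"translation":[0.13,-1,0],"grip":5}]' | sed -n '2p;4p'; done
```

```text
ee_pos: [0.5637, -0.3213, 0.1738]
wrist_force: [0.4, 1.6, -0.3]
ee_pos: [0.5638, -0.3225, 0.1738]
wrist_force: [0.7, 0.8, -1.4]
ee_pos: [0.5639, -0.3236, 0.1739]
wrist_force: [-0.5, 0.4, -1.2]
```

```bash
for i in 1 2 3; do python3 -m jog '[{"rotation":[0,0,0],"translation":[0.07,-0.5,0],"grip":5},{"rotation":[0,0,0],"translation":[0.07,-0.5,0],"grip":5},{"rotation":[0,0,0],"translation":[0.07,-0.5,0],"grip":5}]' | sed -n '2p;4p'; done
```

```text
ee_pos: [0.564, -0.324, 0.1739]
wrist_force: [0.4, 0.8, -0.8]
ee_pos: [0.5641, -0.3245, 0.1739]
wrist_force: [-0.4, 2.4, -1.5]
ee_pos: [0.5641, -0.3248, 0.1739]
wrist_force: [-0.5, 2.6, -1.5]
```

```bash
for i in 1 2; do python3 -m jog '[{"rotation":[0,0,0],"translation":[0.07,-0.5,0],"grip":5},{"rotation":[0,0,0],"translation":[0.07,-0.5,0],"grip":5},{"rotation":[0,0,0],"translation":[0.07,-0.5,0],"grip":5}]' | sed -n '2p;4p'; done; python3 -m jog '[{"rotation":[0,0,0],"translation":[0,0,-0.3],"grip":5},{"rotation":[0,0,0],"translation":[0,0,-0.3],"grip":5},{"rotation":[0,0,0],"translation":[0,0,-0.3],"grip":5}]'; python3 chk.py c 5
```

```text
ee_pos: [0.5642, -0.3249, 0.1739]
wrist_force: [-0.7, 4.0, -1.5]
ee_pos: [0.5642, -0.3251, 0.1738]
wrist_force: [-0.9, 6.5, -2.0]
time: 13.05
ee_pos: [0.5642, -0.3251, 0.1738]
tcp_rot: [157.4, 0.0, -172.5]
wrist_force: [-1.8, 6.8, -0.6]
opening: 0.0116
grasp_force: 59.1
tcp easel 69.41783074710999 -0.3326490431946416 173.826802743773 F [-1.83491105  6.81680391 -0.58478555] 13.05
side 1247 tilt 23.821475993015277 yaw 2.477856738965741 Y [-61.13808254  26.23168293] Z [ 52.85699817 222.9945609 ] offset -9.099236000861765
top 2314 tilt 23.51653950631898 yaw 0.08532457446910019 Y [-57.25522822  58.76222975] Z [ 53.09630396 219.50601343] offset -7.56124558517424
```

View pics/top_c.png

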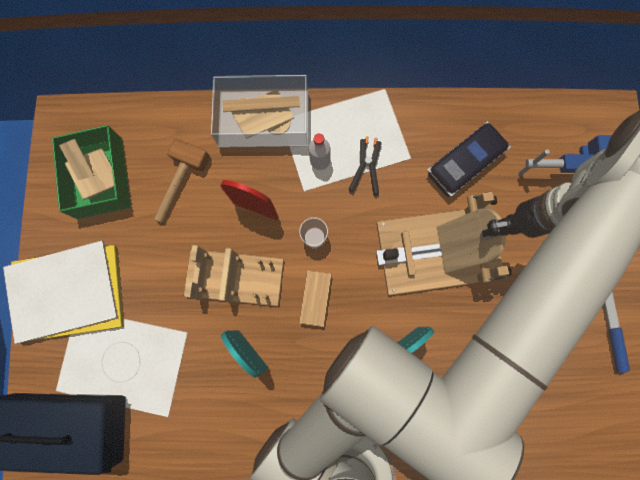

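The panel is on the easel at (475,238), with both bar contact (about 7 N) and foot contact, at the predicted position. I'll reduce the grip force, then open gradually.

```bash
python3 -m jog '[{"rotation":[0,0,0],"translation":[0,0.4,0],"grip":5},{"rotation":[0,0,0],"translation":[0,0.4,0],"grip":5},{"rotation":[0,0,0],"translation":[0,0.4,0],"grip":14},{"rotation":[0,0,0],"translation":[0,0.4,0],"grip":16},{"rotation":[0,0,0],"translation":[0,0.4,0],"grip":18},{"rotation":[0,0,0],"translation":[0,0.4,0],"grip":20},{"rotation":[0,0,0],"translation":[0,0.4,0],"grip":20}]' 20; python3 chk.py d 5
```

```text
time: 13.85
ee_pos: [0.5643, -0.3257, 0.1737]
tcp_rot: [157.5, 0.0, -172.5]
wrist_force: [0.0, 0.3, -0.1]
opening: 0.0199
grasp_force: 0.0
tcp easel 70.09594456194218 -0.3163761166301154 173.67071734699093 F [ 0.00714952  0.33684768 -0.10978421] 13.85
side 1254 tilt 23.864413227098083 yaw 2.5166591314879225 Y [-61.16433985  24.09298991] Z [ 53.65099104 223.1036896 ] offset -9.304761927655946
top 2309 tilt 23.51575860323002 yaw 0.07646246110500034 Y [-57.28394548  58.8349455 ] Z [ 52.56771812 218.36277782] offset -7.653258665061455
```

```bash
python3 -m jog '[{"rotation":[0,0,0],"translation":[0,0,0],"grip":30},{"rotation":[0,0,0],"translation":[0,0,0],"grip":45},{"rotation":[0,0,0],"translation":[0,0,0],"grip":50},{"rotation":[0,0,0],"translation":[0,0,0],"grip":50},{"rotation":[0,0,0],"translation":[0.5,-3.8,9.2],"grip":50},{"rotation":[0,0,0],"translation":[1.5,-11.4,27.7],"grip":50},{"rotation":[0,0,0],"translation":[3,-22.7,55.4],"grip":50},{"rotation":[0,0,0],"translation":[5,-38,92],"grip":50},{"rotation":[0,0,0],"translation":[6,-45.5,111],"grip":50},{"rotation":[0,0,0],"translation":[6,-45.5,111],"grip":50}]'; python3 chk.py e 5
```

```text
time: 14.95
ee_pos: [0.5466, -0.3569, 0.2812]
tcp_rot: [157.1, 0.0, -172.6]
wrist_force: [-0.7, 0.4, 0.4]
opening: 0.0501
grasp_force: 0.0
tcp easel 98.64946502915289 -21.944024940389824 281.15006034766884 F [-0.71848038  0.35763019  0.41167398] 14.95
side 734 tilt 25.09516692743639 yaw 23.966856752792594 Y [-73.34979845 -33.102237  ] Z [ 51.8926869  215.21511399] offset -27.02448544648199
top 2585 tilt 23.5434725726804 yaw 0.19104506400676852 Y [-57.00121935  58.48284007] Z [ 52.23349054 223.66874293] offset -7.708590763933613
```

The panel leans there by itself: the top camera gives 23.5°, square and centred. I'll lift clear, straighten the tool and go towards the stop.

```bash
python3 -m jog '[{"rotation":[-3,-0.4,0],"translation":[0,10,30],"grip":60},{"rotation":[-8,-1.05,0],"translation":[0,30,60],"grip":60},{"rotation":[-15,-1.97,0],"translation":[0,70,65],"grip":60},{"rotation":[-22.3,-2.92,0],"translation":[-10,115,65],"grip":60},{"rotation":[-22.3,-2.92,0],"translation":[-20,160,65],"grip":60},{"rotation":[-22.3,-2.92,0],"translation":[-25,205,65],"grip":60},{"rotation":[-22.3,-2.92,0],"translation":[-30,240,65],"grip":60},{"rotation":[-22.3,-2.92,0],"translation":[-30,240,65],"grip":60},{"rotation":[-22.3,-2.92,0],"translation":[-30,240,65],"grip":60}]'; python3 -m jog '[{"rotation":[0,0,-8.5],"translation":[0,0,0],"grip":60},{"rotation":[0,0,-17],"translation":[0,0,0],"grip":60},{"rotation":[0,0,-25.5],"translation":[0,0,0],"grip":60},{"rotation":[0,0,-34],"translation":[0,0,0],"grip":60},{"rotation":[0,0,-42.5],"translation":[0,0,0],"grip":60},{"rotation":[0,0,-51],"translation":[0,0,0],"grip":60},{"rotation":[0,0,-59.5],"translation":[0,0,0],"grip":60},{"rotation":[0,0,-68],"translation":[0,0,0],"grip":60},{"rotation":[0,0,-76.5],"translation":[0,0,0],"grip":60},{"rotation":[0,0,-85],"translation":[0,0,0],"grip":60},{"rotation":[0,0,-90],"translation":[0,0,0],"grip":60},{"rotation":[0,0,-90],"translation":[0,0,0],"grip":60},{"rotation":[0,0,-90],"translation":[0,0,0],"grip":60}]'; python3 chk.py f 5
```

```text
time: 15.95
ee_pos: [0.516, -0.1121, 0.3481]
tcp_rot: [179.6, 0.1, -172.2]
wrist_force: [-0.6, -0.4, -0.6]
opening: 0.0601
grasp_force: 0.0
time: 17.25
ee_pos: [0.5169, -0.1158, 0.3466]
tcp_rot: [179.6, -0.0, 97.7]
wrist_force: [0.5, 0.4, 0.8]
opening: 0.0599
grasp_force: 0.0
tcp easel -144.17864517091667 -20.015273387898468 346.6156909432908 F [0.54880794 0.40606283 0.77725861] 17.25
side 2048 tilt 23.98139075063444 yaw 1.1777495015474013 Y [-60.96855792  57.22081224] Z [ 54.27420603 224.80347974] offset -9.084360583093911
top 0
```

```bash
python3 -m jog '[{"rotation":[0,0,0],"translation":[10,-4,-40],"grip":60},{"rotation":[0,0,0],"translation":[20,-8.6,-80],"grip":60},{"rotation":[0,0,0],"translation":[20.7,-8.6,-125],"grip":60},{"rotation":[0,0,0],"translation":[20.7,-8.6,-170],"grip":60},{"rotation":[0,0,0],"translation":[20.7,-8.6,-215],"grip":60},{"rotation":[0,0,0],"translation":[20.7,-8.6,-240],"grip":60},{"rotation":[0,0,0],"translation":[20.7,-8.6,-240],"grip":60},{"rotation":[0,0,0],"translation":[20.7,-8.6,-240],"grip":60}]'; python3 chk.py g 5; python3 -c "
from h import *
a=cv2.imread('pics/top_g.png')[180:310,350:530];b=cv2.imread('pics/side_g.png')[300:480,240:490]
a=cv2.resize(a,(400,289));b=cv2.resize(b,(400,288)); cv2.imwrite('pics/g.png',np.hstack([a[:288],b]))"
```

```text
time: 18.15
ee_pos: [0.5377, -0.1242, 0.1076]
tcp_rot: [179.6, -0.0, 97.6]
wrist_force: [0.3, -0.8, -0.5]
opening: 0.06
grasp_force: 0.0
tcp easel -133.19033261944404 -0.5209521472902938 107.57428398043584 F [ 0.26547134 -0.83741705 -0.49474694] 18.15
side 2047 tilt 23.980428352622795 yaw 1.1947199023734587 Y [-60.90866412  56.90273397] Z [ 53.71937269 224.89611697] offset -9.075081411450414
top 1569 tilt 23.192778533398357 yaw -0.1338282198121062 Y [-57.52337448  55.12451457] Z [ 95.82267843 225.07660955] offset -6.6648983885288455
```

View pics/g.png

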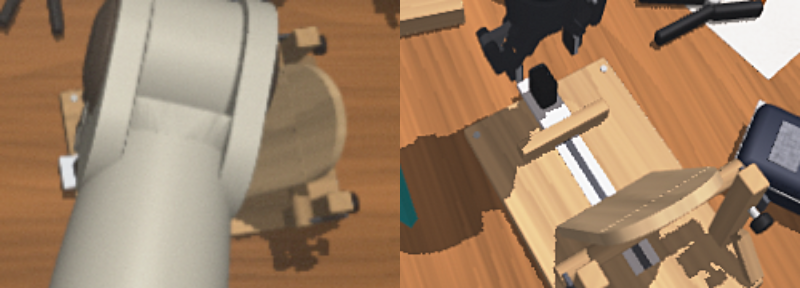

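The right half shows the panel leaning on the crossbar and the fingers straddling the black grip at (545,85). I'll lower and close on it.

```bash
python3 -m jog '[{"rotation":[0,0,0],"translation":[0,0,-25],"grip":60},{"rotation":[0,0,0],"translation":[0,0,-45],"grip":60},{"rotation":[0,0,0],"translation":[0,0,-57],"grip":60},{"rotation":[0,0,0],"translation":[0,0,-57],"grip":60},{"rotation":[0,0,0],"translation":[0,0,-57],"grip":15},{"rotation":[0,0,0],"translation":[0,0,-57],"grip":15},{"rotation":[0,0,0],"translation":[0,0,-57],"grip":15},{"rotation":[0,0,0],"translation":[0,0,-57],"grip":15},{"rotation":[0,0,0],"translation":[0,0,-57],"grip":15},{"rotation":[0,0,0],"translation":[0,0,-57],"grip":15},{"rotation":[0,0,0],"translation":[0,0,-57],"grip":15},{"rotation":[0,0,0],"translation":[0,0,-57],"grip":15}]' 35
```

```text
time: 19.45
ee_pos: [0.5382, -0.1243, 0.051]
tcp_rot: [179.5, 0.0, 97.5]
wrist_force: [-0.4, 1.7, 6.9]
opening: 0.0213
grasp_force: 38.8
```

```bash
python3 -m jog '[{"rotation":[0,0,0],"translation":[0.65,-5,0],"grip":15},{"rotation":[0,0,0],"translation":[1.95,-14.9,0],"grip":15},{"rotation":[0,0,0],"translation":[3.25,-24.8,0],"grip":15},{"rotation":[0,0,0],"translation":[4.55,-34.7,0],"grip":15},{"rotation":[0,0,0],"translation":[5.85,-44.6,0],"grip":15},{"rotation":[0,0,0],"translation":[7.15,-54.5,0],"grip":15},{"rotation":[0,0,0],"translation":[8,-61,0],"grip":15},{"rotation":[0,0,0],"translation":[8.5,-64.8,0],"grip":15},{"rotation":[0,0,0],"translation":[8.5,-64.8,0],"grip":15},{"rotation":[0,0,0],"translation":[8.5,-64.8,0],"grip":15}]'; for i in 1 2 3; do python3 -m jog '[{"rotation":[0,0,0],"translation":[0.13,-1,0],"grip":15},{"rotation":[0,0,0],"translation":[0.13,-1,0],"grip":15}]' | sed -n '2p;4p'; done; python3 - <<'E'
from h import *
ex=np.array([.130,-.9915]); ey=np.array([.9915,.130]); o=np.array([.5555,-.2562])
im,D=imaging.camera("side"); P=cloud("side",D); L=P[...,:2]-o; X,Y,Z=L@ex,L@ey,P[...,2]
m=(D>0)&(abs(Y)<.05)&(Z>.040)&(Z<.047)&(X>-.05)&(X<.01); print("ledge top X",np.percentile(X[m],[2,50,98])*1e3,m.sum())
for z in(.05,.06,.08):
    m=(D>0)&(abs(Y)<.05)&(abs(Z-z)<.004)&(X>-.02)&(X<.06); print("panel front X at z",z,np.percentile(X[m],[10,50])*1e3)
cv2.imwrite("pics/h.png",cv2.resize(im[330:480,260:460,::-1],None,fx=4,fy=4,interpolation=cv2.INTER_CUBIC))
E
```

```text
time: 20.45
ee_pos: [0.5467, -0.1896, 0.051]
tcp_rot: [179.5, 0.1, 97.5]
wrist_force: [-0.9, -1.7, 6.2]
opening: 0.021
grasp_force: 38.8
ee_pos: [0.5467, -0.1901, 0.0511]
wrist_force: [-1.0, 1.1, 7.1]
ee_pos: [0.5468, -0.1909, 0.0511]
wrist_force: [-0.5, 2.1, 7.0]
ee_pos: [0.5469, -0.1919, 0.051]
wrist_force: [-0.9, 2.8, 7.6]
ledge top X [-48.10394989 -16.59691371   7.57027322] 603
panel front X at z 0.05 [-16.85980956   8.87573505]
panel front X at z 0.06 [12.85114482 14.1263833 ]
panel front X at z 0.08 [21.02333381 22.59562371]
```

View pics/h.png

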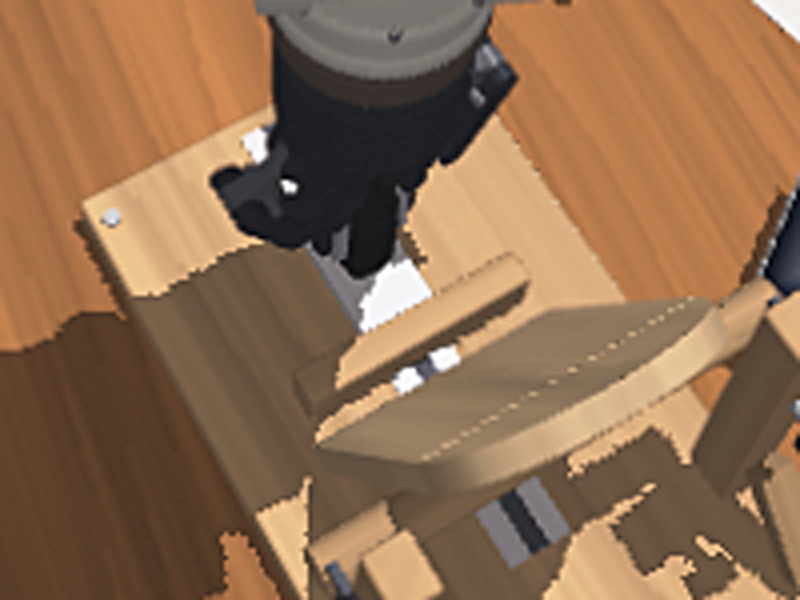

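Sliding freely at about 3 N, with a gap of about 8 mm left (white track visible at (425,370) between ledge and foot). I'll close most of it, then feel for contact.

```bash
cat > g.py <<'E'
from h import *
ex=np.array([.130,-.9915]); ey=np.array([.9915,.130]); o=np.array([.5555,-.2562]); r=[];F=[]
for _ in range(4):
    im,D=imaging.camera("side"); F.append(readout.get_obs()["wrist_force"][:2]@ex)
    P=cloud("side",D); L=P[...,:2]-o; X,Y,Z=L@ex,L@ey,P[...,2]
    m=(D>0)&(abs(Y)<.05)&(Z>.055)&(Z<.11)&(X>0)&(X<.06); k=np.polyfit(Z[m],X[m],1)
    for _ in range(3):
        q=abs(X-np.polyval(k,Z))<.0025; k=np.polyfit(Z[m&q],X[m&q],1)
    r.append([np.degrees(np.arctan(k[0])),np.polyval(k,.08)*1e3])
t=readout.get_obs()["ee_pos"]; print("tcp x",round((t[:2]-o)@ex*1e3,2),"F.ex",np.round(np.mean(F),2),"panel tilt,x80",np.round(np.mean(r,0),2),np.round(np.std(r,0),2))
E
python3 g.py; python3 -m jog '[{"rotation":[0,0,0],"translation":[0.13,-1,0],"grip":15},{"rotation":[0,0,0],"translation":[0.26,-2,0],"grip":15},{"rotation":[0,0,0],"translation":[0.4,-3,0],"grip":15},{"rotation":[0,0,0],"translation":[0.5,-4,0],"grip":15},{"rotation":[0,0,0],"translation":[0.5,-4,0],"grip":15}]' | sed -n 4p; python3 g.py; for i in 1 2; do python3 -m jog '[{"rotation":[0,0,0],"translation":[0.13,-1,0],"grip":15},{"rotation":[0,0,0],"translation":[0.13,-1,0],"grip":15}]' | sed -n 4p; python3 g.py; done
```

```text
tcp x -64.9 F.ex -2.27 panel tilt,x80 [22.95 22.47] [0.02 0.01]
wrist_force: [-0.2, 2.4, 6.8]
tcp x -60.85 F.ex -1.95 panel tilt,x80 [22.89 22.49] [0.04 0.01]
wrist_force: [-1.6, 1.9, 7.7]
tcp x -59.85 F.ex -2.35 panel tilt,x80 [22.86 22.49] [0.04 0.01]
wrist_force: [-1.6, 2.8, 6.9]
tcp x -58.83 F.ex -2.16 panel tilt,x80 [22.88 22.49] [0.02 0.  ]
```

```bash
sed -i 's/range(4)/range(3)/' g.py; for i in 1 2 3 4; do python3 -m jog '[{"rotation":[0,0,0],"translation":[0.07,-0.5,0],"grip":15},{"rotation":[0,0,0],"translation":[0.07,-0.5,0],"grip":15}]' | sed -n 4p; python3 g.py; done
```

```text
wrist_force: [-1.2, 2.3, 7.9]
tcp x -58.42 F.ex -2.41 panel tilt,x80 [22.94 22.5 ] [0.02 0.  ]
wrist_force: [-0.2, 2.6, 7.5]
tcp x -57.87 F.ex -2.96 panel tilt,x80 [22.87 22.48] [0.06 0.  ]
wrist_force: [-1.3, 2.4, 7.3]
tcp x -57.4 F.ex -2.82 panel tilt,x80 [22.9  22.49] [0.03 0.01]
wrist_force: [-2.3, 2.7, 7.7]
tcp x -56.89 F.ex -2.6 panel tilt,x80 [22.87 22.49] [0.03 0.01]
```

```bash
for i in 1 2 3 ; do python3 -m jog '[{"rotation":[0,0,0],"translation":[0.05,-0.4,0],"grip":15},{"rotation":[0,0,0],"translation":[0.05,-0.4,0],"grip":15}]' | sed -n 4p; python3 g.py; done
```

```text
wrist_force: [-0.9, 2.9, 7.9]
tcp x -56.48 F.ex -2.56 panel tilt,x80 [22.93 22.48] [0.01 0.02]
wrist_force: [-0.5, 2.1, 7.6]
tcp x -56.08 F.ex -2.9 panel tilt,x80 [22.89 22.5 ] [0.03 0.  ]
wrist_force: [-0.9, 3.5, 6.5]
tcp x -55.82 F.ex -3.42 panel tilt,x80 [22.85 22.51] [0.02 0.  ]
```

```bash
for i in 1 2 ; do python3 -m jog '[{"rotation":[0,0,0],"translation":[0.04,-0.3,0],"grip":15},{"rotation":[0,0,0],"translation":[0.04,-0.3,0],"grip":15}]' | sed -n 4p; python3 g.py; done
```

```text
wrist_force: [-0.4, 5.0, 7.5]
tcp x -55.76 F.ex -4.81 panel tilt,x80 [22.86 22.51] [0.05 0.01]
wrist_force: [-1.9, 5.2, 8.1]
tcp x -55.62 F.ex -5.82 panel tilt,x80 [22.79 22.62] [0.03 0.02]
```

Contact: the force rose from about 2.7 N to 5.8 N and the panel face moved 0.1 mm. Now I release and retreat.

```bash
python3 -m jog '[{"rotation":[0,0,0],"translation":[0,0.2,0],"grip":26},{"rotation":[0,0,0],"translation":[0,0.2,0],"grip":36},{"rotation":[0,0,0],"translation":[0,0.2,0],"grip":50},{"rotation":[0,0,0],"translation":[0,0.2,0],"grip":50},{"rotation":[0,0,0],"translation":[0,0.2,5],"grip":50},{"rotation":[0,0,0],"translation":[0,0.2,20],"grip":50},{"rotation":[0,0,0],"translation":[0,0.2,45],"grip":50},{"rotation":[0,0,0],"translation":[0,10,80],"grip":50},{"rotation":[0,0,0],"translation":[-10,45,120],"grip":50},{"rotation":[0,0,0],"translation":[-20,90,160],"grip":50},{"rotation":[0,0,0],"translation":[-40,135,200],"grip":50},{"rotation":[0,0,0],"translation":[-60,180,220],"grip":50},{"rotation":[0,0,0],"translation":[-80,220,220],"grip":50},{"rotation":[0,0,0],"translation":[-80,220,220],"grip":50},{"rotation":[0,0,0],"translation":[-80,220,220],"grip":50}]'; python3 g.py; python3 chk.py z 3; python3 - <<'E'
from h import *
a=cv2.imread('pics/top_z.png')[180:310,350:530];b=cv2.imread('pics/side_z.png')[300:480,240:490]
cv2.imwrite('pics/z.png',np.hstack([cv2.resize(a,(400,289))[:288],cv2.resize(b,(400,288))]))
E
```

```text
time: 27.45
ee_pos: [0.4668, 0.0204, 0.2726]
tcp_rot: [179.4, -0.0, 97.7]
wrist_force: [0.2, -0.1, -0.1]
opening: 0.0496
grasp_force: 0.0
tcp x -283.23 F.ex 0.66 panel tilt,x80 [22.82 22.59] [0.03 0.  ]
tcp easel -283.232245039948 -51.22022045170978 270.2448328990653 F [ 0.23032387 -1.09976002  0.25257355] 27.6
side 2007 tilt 23.827115857565325 yaw 1.0767261500464993 Y [-61.01180335  56.93605698] Z [ 52.50983897 225.07589395] offset -6.9482709764941175
top 2581 tilt 23.465989973625575 yaw 0.0491578103517862 Y [-57.18075608  58.71519774] Z [ 52.09098968 223.55907151] offset -5.706542812660848
```

View pics/z.png

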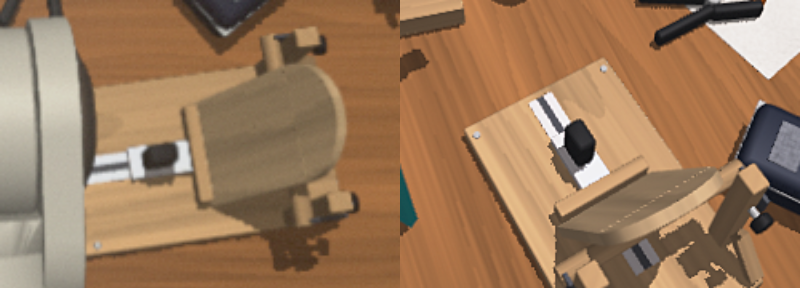

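The ledge at (600,185) bears on the panel's foot. The panel leans at about 23°, centred and square, and the arm is clear of everything, so I'm handing the job in.

```bash
python3 -c "
from workcell import bot
print(bot.job_done())"
```

```text
the job is handed in; nothing more can be done
None
```

The job is handed in (no verdict came back): the arched plywood panel leans on the easel's crossbar at about 23°, arch up, square and within about 1 mm of centre, the stop just bears on its foot, and I touched none of the other items.

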